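# Load the charm press slide and hold it on its detent

## Robot

A 6-joint arm with a two-finger parallel gripper is mounted at the origin on the work surface. World frame = base frame: x ahead of the robot, y to its left, z up, the work surface at z = 0. Lengths are in m, angles in rad, forces in N, time in s.
With the tool pointing down it reaches from about 0.275 to 1 m from the base axis. Payload 8.4 kg.
Tool frame: the origin (TCP) lies midway between the tips of the shut fingers; the grasp point (between the pads) lies 19 mm behind it; z points along the fingers, y is the line along which they close (so a half turn about z gives the same grasp; the last joint's range is limited). The gripper opens to 85 mm and grips with 20 to 120 N. Pads are 22 mm wide; open, the fingers measure 114 mm over their backs; the gripper's body (76 mm by 85 mm) begins 54 mm behind the grasp point. The pads swing forward as they close: fully open they stand 13 mm farther back than shut.
Start: joints at [-1.328, 0.353, 1.633, -0, 1.155, -0.002], TCP at [0.151, -0.606, 0.196] pointing down, gripper open.
Joint ranges: [-2.63, 2.63], [-0.92, 2.1], [0.06, 2.66], [-1.3, 4.44], [0, 2.69], [-3.02, 3.02]. Speed limits (rad/s): [2.22, 2.22, 2.79, 3.14, 3.14, 3.14].

## Interface

Orientations are given as a unit quaternion [x, y, z, w].
In Python, from cell import status, eyes, workorder gives the robot as it stands.
- The arm moves only by the tool step_arm, never from a script. Its argument "series" is one flat list of numbers, 5 for each row, row after row: the shift along the tool's x, y, z in cm, then the turn about the tool's z in degrees, then the opening, from -1 (shut) to 1 (fully open), so that 0 is half open. In form: [x, y, z, twist, fingers, x, y, z, twist, fingers, ...]. A call has 1 to 8 rows; each row shifts and turns the commanded pose from where the row before left it, along the tool's axes as they then stand; what a row does not reach is not made up. A row lasts 1/10 s, in which the tool goes at most 50 mm and 8.59 degrees, less where a joint would pass 70% of its speed; a pose out of reach is approached as far as the arm can. A call with a gripper value outside its range is refused whole. The fingers move at their own pace and stop on an object; "grip_force" is the grip in N (left out, the last holds). Time passes only in rows, so rows that do not move let the fingers close. It gives the time, the measured TCP pose, the force, the opening and the grip force at its end, in the units of the state.
- status.state(): the state, without advancing time (a new reading comes with each control period).
- eyes.snapshot(name): name is "side" or "top"; returns the picture (420x560x3 uint8, red, green, blue); there is no depth.
- eyes.camera_model(name): a dict with "fx", "fy", "cx", "cy" (pixels), "k1" (the pictures are not rectified: a ray, as slopes to the right and down, at radius r is drawn at 1 + k1 r^2 times it, then the intrinsics apply), "R" (3x3) and "t" (3): a world point X has camera coordinates R X + t. Camera axes: x right, y down, z forward; pixel columns grow to the right and rows downward; lengths in m; the calibration is good to about 2 mm. A picture is of the moment at which its call begins. camera_model takes no time and is no camera call.
- workorder.sign_off(): hands the job in; it is judged then, once.
The state is a dict: "t": time; "joints": joint angles; "dq": joint speeds; "joint_torque": joint torques, N m; "tcp_pos": TCP position; "tcp_rot": TCP orientation; "force": force on the tool from outside, world axes, zero at the start; "ft_torque": the same for the moment, N m; "width": opening from 0.0 (shut) to 1.0 (fully open); "grasp_force": force on a finger pad.
Only numpy, scipy, OpenCV 4.12 (cv2) and the standard library are available. Lean on these libraries where they do the work, as an engineer would, in place of code of your own. Each camera call takes 0.05 s, during which the arm holds its last target. There are 200 camera calls.

## Task

Lay the loose aluminium retaining bar across the two slotted supports on the press slide's carriage, so that it lies flat in both slots, and let go of it. Then take the carriage by its upright handle block and slide it towards the press until you feel the ball detent drop into its notch under the ram, and finish there: keep gripping the handle with the carriage on the notch, without letting go. Leave the charms, jar, hammer, pen and dish on the table where they are.

Things in the scene. Friction and masses are not known exactly. Their poses are not given: they have to be found in the camera images.
- bar_center (a point): Centre of the retaining bar, a loose plain aluminium bar 120 long (its x axis), 14 wide (y) and 14 high (z), about 65 g, lying flat on the cloth between the robot and the press slide; centre 7 mm above its underside.
- cradle (a point): Midpoint between the floors of the carriage's two slots, 46 mm above the table. x: line through both slots, where the bar is to lie; y: slide direction, towards the press; z up. The aluminium supports stand at x = +/-40 mm, 12 thick along x (68 mm free between). Slots are 19 wide at the floor (along y), 12 deep, flaring to 25 at the mouth. A seated bar's centre is 7 mm above this point.
- handle (a point): Centre of the carriage's handle, an upright dark steel block 30 (x) by 16 (y, the slide direction) by 50 high, at the carriage's tail (end away from the press); its top is 25 mm above this point and the carriage plate it stands on 25 mm below. It moves with the carriage; axes as the cradle. The handle lies 85 mm behind the cradle (-y).
- nest (a point): Centre of the front charm place on the carriage, on top of a brass plate that lies between and around the supports 6 mm below slot-floor height (charms on it up to 3 mm thick). 25 mm ahead (+y) of the cradle, 110 mm ahead of the handle; axes as the cradle. It is straight under the ram axis when the detent ball is in the middle of its notch.
- ram_tip (a point): Lower end of the press's fixed round steel ram (18 mm diameter), 70 mm above the table. y: slide direction; x across; z up. The green press (arm 102 to 138 mm above the table, starting 15 mm before the ram axis) stands at the bed's far end, at a different place along it each time; the notch goes with it. It does not move while working.
- carriage (a joint): Carriage travel in m: 0 farthest from the press, end stop 0.17; starts near 0. Friction 1.5 N, stays where left. Its spring ball meets a low ridge 15 mm before the notch's middle (resistance rises to 6-9 N), and from 8 mm before drops in, pulling the carriage forward; the notch has 1.5 mm free play either side, then an equal ridge resists. Past that ridge it slides freely again.
- charm_a: Bystander, to be left alone: loose flat gilt angel charm, 28 long, sizes in mm; origin at its underside.
- charm_b: Bystander, to be left alone: loose flat silver-grey angel charm, 28 long, sizes in mm; origin at its underside.
- charm_c: Bystander, to be left alone: loose flat gilt angel charm, 34 long, sizes in mm; origin at its underside.
- bead_jar: Bystander, to be left alone: glass jar with metal cap, diameter 52, 70 high, sizes in mm; origin at its underside.
- mallet: Bystander, to be left alone: hammer lying on the cloth, 220 long, sizes in mm; origin at its underside.
- marker: Bystander, to be left alone: white marker pen lying on the cloth, 110 long, 12 thick, sizes in mm; origin at its underside.
- dish: Bystander, to be left alone: white ceramic bowl, rim diameter 90, 30 high, sizes in mm; origin at its underside.
Things that resemble listed ones, but are neither listed nor needed, are in the scene too. Leave any black or orange look-alike of the part that bears bar_center alone.

How it is judged:
On the way, in this order (a step that is already met when the one before it is completed fails the run):
1. the bar lies flat in both slots, let go, with the carriage still short of the notch (x of bar_center in the frame of cradle between -0.012 and 0.012 m and y of bar_center in the frame of cradle between -0.005 and 0.005 m and z of bar_center in the frame of cradle between 0.004 and 0.01 m and angle between the x axis of bar_center and the x axis of cradle, either way round below 0.09 rad and angle between bar_center's own x axis and vertical between 1.52 and 1.62 rad and contact force between the fingers and bar below 0.1 N and linear speed of bar below 0.02 m/s and y of nest in the frame of ram_tip below -0.03 m), for 0.3 s.
2. the carriage stands on the notch, held by its handle (y of nest in the frame of ram_tip between -0.003 and 0.003 m and contact force between the fingers and carriage above 4 N), for 0.2 s.
At the end, for the whole second after the job is handed in: Bar flat in both slots (centre within 12 mm along, 5 mm across, 5 degrees, 4 to 10 mm above the slot floors), not touched by the fingers; carriage still, within 3 mm of the notch middle (front charm place under the ram axis), held by the fingers with over 4 N (all of step 2 and x of bar_center in the frame of cradle between -0.012 and 0.012 m and y of bar_center in the frame of cradle between -0.005 and 0.005 m and z of bar_center in the frame of cradle between 0.004 and 0.01 m and angle between the x axis of bar_center and the x axis of cradle, either way round below 0.09 rad and angle between bar_center's own x axis and vertical between 1.52 and 1.62 rad and contact force between the fingers and bar below 0.1 N and velocity of joint carriage between -0.01 and 0.01 m/s); the arm keeps its last pose, push and grip.
It fails at once if a bystander (charm, jar, hammer, pen or dish) was moved more than 30 mm (distance of any of charm_a, charm_b, charm_c, bead_jar, mallet, marker, dish from where it was at the start of the episode above 0.03 m).
It also fails if it takes over 72 s, if anything falls off the work surface, if the arm or the gripper's body presses on something with over 40 N, if the wrist force passes 120 N, or if a joint passes its speed limit or range.

## Working session

There is one attempt and no reset: what is moved stays moved. The work goes in short steps, Python scripts to look and compute and a tool call to move; the robot and the scene stay as the last step left them, time stands still between calls to the robot, and variables do not carry over. Pictures are saved under pics/ and viewed, at most 10 in all, crops included, and the job is handed in when it is done.

Besides the shell and the picture viewer there is one more tool, called as a command line: name --argument value ..., lists and objects as JSON in quotes. step_arm: Moves the arm, as the interface text tells. Its arguments: {"type":"object","properties":{"series":{"type":"array"},"grip_force":{"type":"number"}},"required":["series"]}

```bash
mkdir -p pics; cat > h.py <<'E'
import numpy as np, cv2
from cell import status, eyes, workorder
def snap(n,f):
    im=eyes.snapshot(n); cv2.imwrite('pics/'+f,im[:,:,::-1]); return im
def ray(n,u,v):
    c=eyes.camera_model(n); d=np.array([(u-c['cx'])/c['fx'],(v-c['cy'])/c['fy']])
    s=d.copy()
    for _ in range(30): s=d/(1+c['k1']*(s@s))
    R=np.array(c['R']);t=np.array(c['t']); return -R.T@t, R.T@np.array([s[0],s[1],1])
def at(n,u,v,z):
    o,d=ray(n,u,v); return o+d*(z-o[2])/d[2]
def px(n,X):
    c=eyes.camera_model(n); p=np.array(c['R'])@np.array(X)+np.array(c['t']); s=p[:2]/p[2]
    s=s*(1+c['k1']*(s@s)); return np.array([s[0]*c['fx']+c['cx'],s[1]*c['fy']+c['cy']])
E
python3 - <<'E'
from h import *
snap('top','t0.png');snap('side','s0.png')
for n in('top','side'):
    print(n,ray(n,280,210),eyes.camera_model(n)['fx'])
s=status.state();print(s)
E
```

```text
top (array([ 0.37709415, -0.02775707,  1.07078888]), array([ 0.03897054, -0.02596664, -0.9990585 ])) 418.99132711900364
side (array([0.19904186, 0.85582478, 0.81033205]), array([ 0.19556972, -0.75223094, -0.6292132 ])) 496.56539362338947
{'t': 0.1, 'joints': array([-1.32841199e+00,  3.53540699e-01,  1.63406393e+00, -2.99367301e-05,
        1.15519863e+00, -2.39590491e-03]), 'dq': array([-0.00280396, -0.00090306, -0.00135639,  0.00186716, -0.00154939,
       -0.00017914]), 'joint_torque': array([ 4.58450486e-04, -6.06357121e+01, -3.42820251e+01,  7.35179606e-05,
        3.94820992e-03,  1.32280555e-06]), 'tcp_pos': array([ 0.15134401, -0.60591448,  0.19495885]), 'tcp_rot': array([ 9.92518753e-01,  1.22090782e-01, -8.60506005e-05, -5.99310259e-04]), 'force': array([ 0.45214818,  0.10506534, -0.7309959 ]), 'ft_torque': array([ 0.00529695,  0.0247683 , -0.03043429]), 'grasp_force': 0.0, 'width': 0.999988135097726}
```

View pics/t0.png

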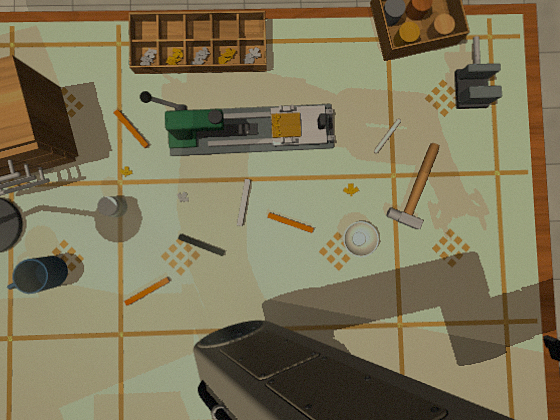

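View pics/s0.png

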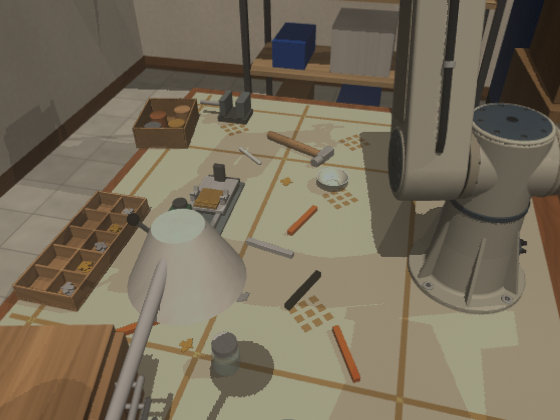

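Top view: the candidates for the bar are light grey (244,202), orange (131,128), (290,222) and (148,291), black (201,244), and a thin white one (387,136). The grey one fits, being aluminium and lying between the robot and the slide. The thin white one should be the marker. The carriage is at about (300,125), with its handle near (327,125) and the press at (195,128). In the side view the lamp hides the press. I'll confirm in an enlarged crop.

```bash
python3 - <<'E'
from h import *
im=cv2.imread('pics/t0.png')[90:230,150:350]
cv2.imwrite('pics/c1.png',cv2.resize(im,(800,560),interpolation=cv2.INTER_CUBIC))
s=cv2.imread('pics/s0.png')[150:270,180:330]
cv2.imwrite('pics/c2.png',cv2.resize(s,(750,600),interpolation=cv2.INTER_CUBIC))
for u,v,z in((244,202,.014),(387,136,.01),(327,125,.09),(286,125,.04),(200,128,.0),(0,0,0),(560,420,0)):print(u,v,at('top',u,v,z))
E
```

```text
244 202 [0.44089481 0.03503345 0.014     ]
387 136 [ 0.60153369 -0.33558416  0.01      ]
327 125 [ 0.61431439 -0.17037401  0.09      ]
286 125 [ 0.62869662 -0.07529072  0.04      ]
200 128 [0.63544883 0.14456908 0.        ]
0 0 [0.9787534  0.65043078 0.        ]
560 420 [-0.12448439 -0.74106788  0.        ]
```

View pics/c1.png

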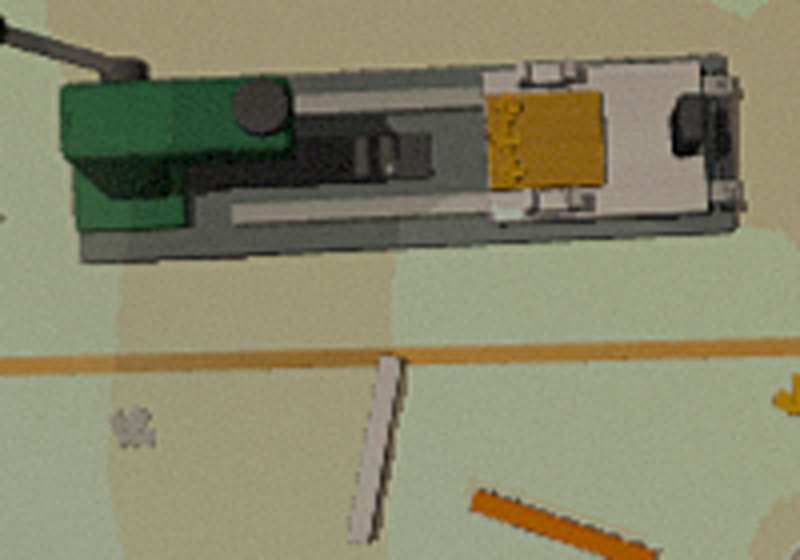

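View pics/c2.png

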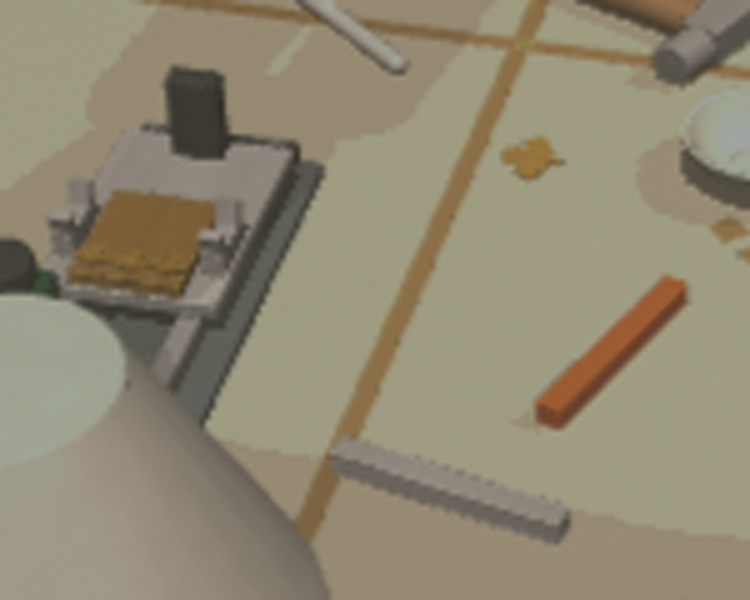

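The crop confirms it: the pale grey square-section bar, top face centred at (244,202.5) in the top picture and (270,246) in the side one, is plain aluminium. The one at (387,136) is a round pen. The handle top is near (321,119) top and (219,165) side. I'll triangulate, fit the slide and overlay the result.

```bash
cat >> h.py <<'E'
def tri(a,b):
    o,d=ray('top',*a);p,e=ray('side',*b)
    k=np.linalg.lstsq(np.c_[d,-e],p-o,rcond=None)[0]
    A,B=o+d*k[0],p+e*k[1]; return (A+B)/2,np.linalg.norm(A-B)
E
cat > fit.py <<'E'
from h import *
T=lambda u,v:(150+u/4-.375,90+v/4-.375)
S=lambda u,v:(180+u/5-.4,150+v/5-.4)
E
python3 - <<'E'
from fit import *
np.set_printoptions(precision=4,suppress=True)
a,b=at('top',*T(393,358.5),.014),at('top',*T(360,541.5),.014)
print('bar top',a,b,(a+b)/2,np.linalg.norm(a-b),np.degrees(np.arctan2(*(a-b)[1::-1])))
a,b=at('side',*S(344,440),.014),at('side',*S(560,517),.014)
print('bar side',a,b,(a+b)/2,np.linalg.norm(a-b),np.degrees(np.arctan2(*(a-b)[1::-1])))
for l in (((80,262),(735,232),.0),((233,214),(712,204),.02),((295,95),(700,62),.02)):
    a,b=at('top',*T(*l[0]),l[2]),at('top',*T(*l[1]),l[2]); d=a-b;print('slide dir deg from +y',np.degrees(np.arctan2(-d[0],d[1])),np.linalg.norm(d))
print('handle',tri(T(690,118),S(196,73)))
print('supA',tri(T(553,65),S(80,185)),'supB',tri(T(565,195),S(228,205)))
print('jar',tri((112,204),(224,343)))
for z in(.3,.4,.5,.6): X=at('side',180,225,z);Y=at('side',187,290,z-.08);print(z,X,px('top',X),Y,px('top',Y))
E
```

```text
bar top [0.4983 0.0239 0.014 ] [0.3833 0.0473 0.014 ] [0.4408 0.0356 0.014 ] 0.11738242405559518 -11.482295564811755
bar side [0.4944 0.0228 0.014 ] [0.3823 0.0501 0.014 ] [0.4383 0.0365 0.014 ] 0.11543406825366537 -13.666436931250736
slide dir deg from +y 1.3186705530303515 0.42129147284956
slide dir deg from +y -0.09942255380566051 0.30305486465601456
slide dir deg from +y 3.5033897272829373 0.2583960615355658
handle (array([ 0.629 , -0.1602,  0.0845]), np.float64(0.002276645717379722))
supA (array([ 0.6674, -0.0809,  0.0621]), np.float64(0.006042683309471643)) supB (array([ 0.5887, -0.0859,  0.059 ]), np.float64(0.00414104484945909))
jar (array([0.4405, 0.349 , 0.0548]), np.float64(0.0026186191367760557))
0.3 [0.5021 0.3188 0.3   ] [ 78.2934 163.4292] [0.4764 0.3788 0.22  ] [ 66.2112 182.7763]
0.4 [0.4427 0.4241 0.4   ] [-18.7722 192.8199] [0.4295 0.4596 0.32  ] [ -8.2094 204.5174]
0.5 [0.3833 0.5293 0.5   ] [-154.5741  233.7134] [0.3825 0.5404 0.42  ] [-108.048  233.582]
0.6 [0.324  0.6345 0.6   ] [-360.0151  295.12  ] [0.3355 0.6212 0.52  ] [-249.713   274.6339]
```

Bar at (0.440, 0.036), angle −12°, length about 0.117 (0.120 is right). The supports are 79 mm apart (80 is right) at z≈0.06 (0.058 is right). The lamp stands at y>0.4, out of the way. Next I'll check the slide's pose with a model overlay.

```bash
cat > ov.py <<'E'
from fit import *
import sys
def corners(cx,cy,w,l,z0,z1): return [(cx+i*w/2,cy+j*l/2,z) for z in(z0,z1) for i,j in((-1,-1),(1,-1),(1,1),(-1,1))]
def draw(cx,cy,deg,bar,out,src=('pics/t0.png','pics/s0.png'),dy=0,ht=.0845):
    g=np.radians(deg);R=np.array([[np.cos(g),-np.sin(g)],[np.sin(g),np.cos(g)]])
    W=lambda p:np.r_[R@np.array(p[:2])+[cx,cy],p[2]]
    boxes=[[W(p) for p in corners(0,-.085,.03,.016,ht-.05,ht)]]+[[W(p) for p in corners(x,0,.012,.033,.04,.058)] for x in(-.04,.04)]
    b=np.radians(bar[2]);Rb=np.array([[np.cos(b),-np.sin(b)],[np.sin(b),np.cos(b)]])
    boxes.append([np.r_[Rb@np.array(p[:2])+bar[:2],p[2]] for p in corners(0,0,.12,.014,0,.014)])
    outs=[]
    for n,f,(x,y,w,h) in(('top',src[0],(230,95,110,130)),('side',src[1],(180,155,120,110))):
        k=400/w if n=='side' else 390/w
        im=cv2.imread(f)[y:y+h,x:x+w]; im=cv2.resize(im,None,fx=k,fy=k,interpolation=cv2.INTER_CUBIC)
        q=lambda X:tuple(int(round(t)) for t in ((px(n,X)-[x,y]+.5)*k-.5))
        for c in boxes:
            for i in range(4):
                cv2.line(im,q(c[4+i]),q(c[4+(i+1)%4]),(0,0,255),1)
                cv2.line(im,q(c[i]),q(c[i+4]),(255,0,0),1)
        outs.append(cv2.copyMakeBorder(im,0,600-im.shape[0],0,0,cv2.BORDER_CONSTANT)[:600])
    r=np.hstack(outs);print(r.shape);cv2.imwrite(out,r[:, :800])
E
python3 -c "
from ov import *
draw(.628,-.080,2.0,(.4400,.0358,-12),'pics/o1.png')"
```

```text
(600, 790, 3)
```

View pics/o1.png

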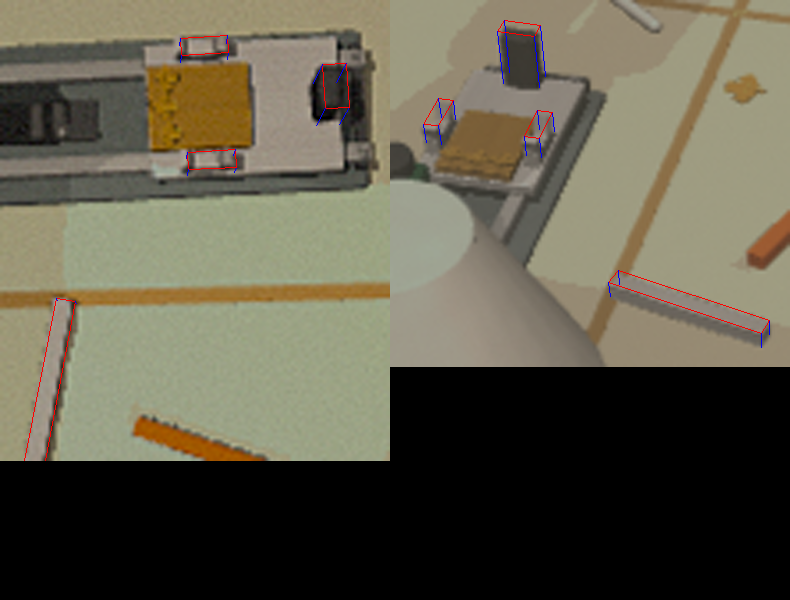

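The overlay fits in both views: cradle (0.628, -0.080), yaw 2°; bar (0.440, 0.036), yaw −12°. I'll move towards the bar.

step_arm --series '[2.2,-2.8,0,0,1,2.2,-2.8,0,0,1,2.2,-2.8,0,0,1,2.2,-2.8,0,0,1,2.2,-2.8,0,0,1,2.2,-2.8,0,0,1,2.2,-2.8,0,0,1,2.2,-2.8,0,0,1]' --grip_force 40

```text
t: 0.9
tcp_pos: [0.2681, -0.3449, 0.1954]
tcp_rot: [0.993, 0.122, -0.0, -0.0]
force: [1.1, -0.7, 0.5]
width: 1.001
grasp_force: 0.0
```

step_arm --series '[2.2,-2.8,0,0,1,2.2,-2.8,0,0,1,2.2,-2.8,0,0,1,2.2,-2.8,0,0,1,2.2,-2.8,0,0,1,2.2,-2.8,0,0,1,2.2,-2.8,0,0,1,2.2,-2.8,0,0,1]'

```text
t: 1.7
tcp_pos: [0.3846, -0.085, 0.1955]
tcp_rot: [0.993, 0.122, -0.0, 0.0]
force: [1.3, -0.4, 0.2]
width: 1.003
grasp_force: 0.0
```

step_arm --series '[2.2,-2.8,0,0,1,2.2,-2.8,0,0,1,2.2,-2.8,0,0,1,0,0,0,6.5,1,0,0,0,6.5,1,0,0,0,6.5,1,0,0,0,6.5,1,0,0,0,0,1]'

```text
t: 2.5
tcp_pos: [0.4278, 0.0111, 0.1954]
tcp_rot: [0.994, -0.105, -0.0, 0.0]
force: [0.1, -0.1, 0.7]
width: 1.003
grasp_force: 0.0
```

```bash
cat >> h.py <<'E'
from scipy.spatial.transform import Rotation as Ro
def go(p,yaw):
    s=status.state();R=Ro.from_quat(s['tcp_rot']).as_matrix()
    y=np.degrees(np.arctan2(R[1,0],R[0,0]))
    print('t',s['t'],'tcp',s['tcp_pos'].round(4),'yaw',y.round(2),'z',R[:,2].round(4),'w',round(s['width'],3),'F',s['force'].round(1),'g',s['grasp_force'],'q6',s['joints'][5])
    print('shift cm',(R.T@(np.array(p)-s['tcp_pos'])*100).round(2),'twist',((y-yaw+90)%180-90).round(2))
E
python3 -c "
from h import *
go((.44,.036,.06),-12)"
```

```text
t 2.5 tcp [0.4278 0.0111 0.1954] yaw -12.06 z [-5.e-04  0.e+00 -1.e+00] w 1.003 F [ 0.1 -0.1  0.7] g 0.0 q6 1.8037977701364296
shift cm [ 0.68 -2.69 13.54] twist -0.06
```

step_arm --series '[0.7,-2.7,0,0,1,0,0,3,0,1,0,0,3,0,1,0,0,3,0,1,0,0,3,0,1,0,0,3,0,1,0,0,2,0,1,0,0,0,0,1]'

```text
t: 3.3
tcp_pos: [0.4383, 0.0358, 0.0234]
tcp_rot: [0.995, -0.103, -0.002, 0.0]
force: [-0.0, -0.0, 0.6]
width: 1.004
grasp_force: 0.0
```

```bash
python3 -c "
from h import *
go((.44,.036,.003),-12)"
```

```text
t 3.3 tcp [0.4383 0.0358 0.0234] yaw -11.81 z [-5.e-03 -4.e-04 -1.e+00] w 1.004 F [-0.  -0.   0.6] g 0.0 q6 1.8549143857336026
shift cm [ 0.17 -0.05  2.04] twist 0.19
```

step_arm --series '[0,0,1,0,1,0,0,0.9,0,1,0,0,0,0,1,0,0,0,0,-1,0,0,0,0,-1,0,0,0,0,-1,0,0,0,0,-1,0,0,0,0,-1]'

```text
t: 4.1
tcp_pos: [0.4407, 0.036, 0.0068]
tcp_rot: [0.995, -0.104, 0.0, -0.0]
force: [0.9, -0.6, 0.9]
width: 0.149
grasp_force: 0.0
```

step_arm --series '[0,0,0,0,-1,0,0,0,0,-1,0,0,0,0,-1,0,0,0,0,-1]'

```text
t: 4.5
tcp_pos: [0.4405, 0.036, 0.0066]
tcp_rot: [0.995, -0.104, 0.0, -0.0]
force: [-0.4, -0.3, 0.8]
width: -0.004
grasp_force: 0.0
```

```bash
python3 -c "
from h import *
go((.44,.036,.003),-12)"
```

```text
t 4.5 tcp [0.4405 0.036  0.0066] yaw -11.98 z [ 0.  0. -1.] w -0.004 F [-0.4 -0.3  0.8] g 0.0 q6 1.858030895612015
shift cm [-0.05  0.01  0.36] twist 0.02
```

The fingers shut without holding anything. I'll open, rise and look.

step_arm --series '[0,0,0,0,1,0,0,0,0,1,0,0,0,0,1,0,0,-3,0,1,0,0,-3,0,1,0,0,-2,0,1,0,0,0,0,1]'

```text
t: 5.2
tcp_pos: [0.4425, 0.0362, 0.0889]
tcp_rot: [0.995, -0.104, 0.002, -0.0]
force: [0.1, -1.1, -0.1]
width: 1.001
grasp_force: 0.0
```

```bash
python3 - <<'E'
from h import *
a=snap('top','t1.png')[150:290,150:350];b=snap('side','s1.png')[200:340,180:380]
cv2.imwrite('pics/c3.png',cv2.resize(np.hstack([a,b])[:,:,::-1],(800,280),interpolation=cv2.INTER_CUBIC))
go((.44,.036,.003),-12)
E
```

```text
t 5.3 tcp [0.4406 0.036  0.0866] yaw -11.98 z [ 9.e-04  1.e-04 -1.e+00] w 1.001 F [-0.5 -0.2 -0.1] g 0.0 q6 1.8579991345772873
shift cm [-0.07  0.02  8.36] twist 0.02
```

View pics/c3.png

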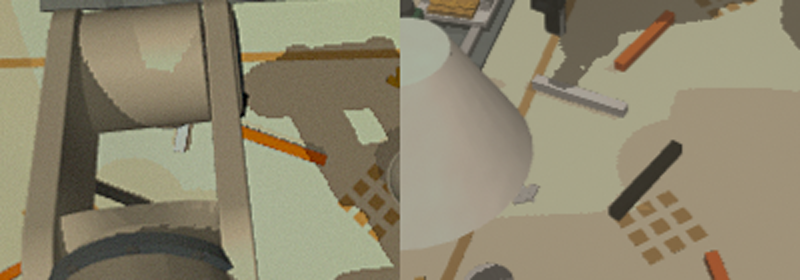

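The bar is still at about (270,247) in the side picture, so it hasn't moved noticeably. The fingers are at the crop's top edge. I'll check where the TCP should appear and crop that region.

```bash
python3 - <<'E'
from h import *
s=status.state();p=s['tcp_pos']
for q in (p,p+[0,0,.013],p+[.009,.0416,.013],p-[.009,.0416,-.013],[.44,.036,.014]): print(px('side',q),px('top',q))
im=cv2.imread('pics/s1.png')[130:280,180:380]
cv2.imwrite('pics/c4.png',cv2.resize(im,(800,600),interpolation=cv2.INTER_CUBIC))
E
```

```text
[267.92367983 221.25235001] [241.6937452 200.306123 ]
[267.77698479 216.81985693] [241.32167925 199.95430002]
[258.77993566 228.09484173] [223.25382834 196.54158587]
[276.30779134 206.12900619] [259.36864338 203.36326485]
[268.97062236 244.90854362] [243.62427688 202.36392043]
```

View pics/c4.png

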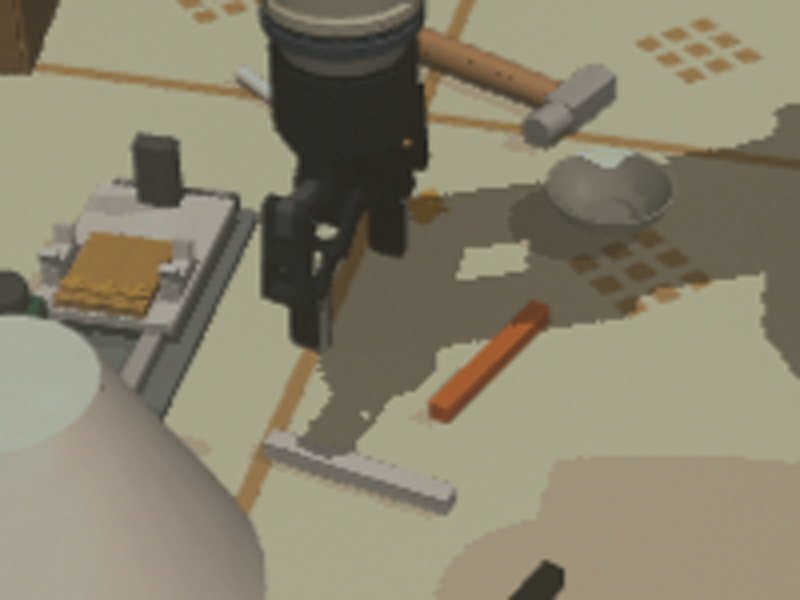

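The fingertips appear at (258,216) and (277.5,192.5). From the reported TCP they should be near (259,228) and (276,206), so they are about 12.5 px, or 37 mm, higher, with no sideways error. That fits shutting above an untouched bar. The true tip therefore seems to be ~37 mm above the reported one. I'll check by descending slowly with force feedback.

step_arm --series '[0,0,3,0,1,0,0,3,0,1,0,0,2,0,1,0,0,0.5,0,1,0,0,0.5,0,1,0,0,0,0,1]'

```text
t: 5.9
tcp_pos: [0.4403, 0.036, -0.0037]
tcp_rot: [0.995, -0.104, -0.0, 0.0]
force: [0.1, 0.2, 0.2]
width: 0.998
grasp_force: 0.0
```

step_arm --series '[0,0,0.5,0,1,0,0,0.5,0,1,0,0,0,0,1]'

```text
t: 6.2
tcp_pos: [0.4405, 0.0361, -0.0135]
tcp_rot: [0.995, -0.104, 0.0, -0.0]
force: [0.5, 0.7, 0.5]
width: 0.999
grasp_force: 0.0
```

```bash
python3 - <<'E'
from h import *
go((.44,.036,-.034),-12)
s=status.state();p=s['tcp_pos']
for q in (p+[.009,.0416,.013],p-[.009,.0416,-.013]): print(px('side',q))
im=snap('side','s2.png')[170:290,210:330]
cv2.imwrite('pics/c5.png',cv2.resize(im[:,:,::-1],(600,600),interpolation=cv2.INTER_CUBIC))
E
```

```text
t 6.2 tcp [ 0.4405  0.0361 -0.0135] yaw -11.97 z [ 1.e-04  0.e+00 -1.e+00] w 0.999 F [0.5 0.7 0.5] g 0.0 q6 1.8580052737990338
shift cm [-0.05  0.02  2.05] twist 0.03
[260.43097587 260.90410876]
[276.96437045 238.46996482]
```

View pics/c5.png

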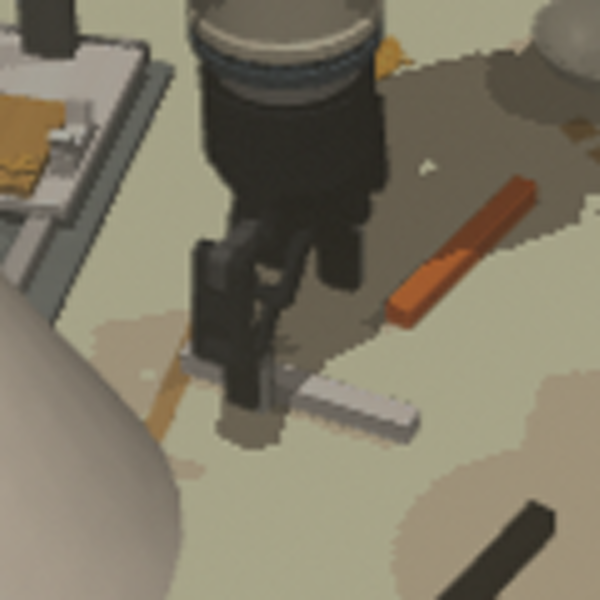

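The fingertips now straddle the bar, about 20–30 mm above the cloth: near tip (259,251.5) against a predicted 261. The offset is thus real, about 30 mm. I'll go 13 mm lower and close.

step_arm --series '[0,0,0.7,0,1,0,0,0.6,0,1,0,0,0,0,0.3,0,0,0,0,0,0,0,0,0,-0.3,0,0,0,0,-0.5,0,0,0,0,-0.6]'

```text
t: 6.95
tcp_pos: [0.4406, 0.036, -0.0263]
tcp_rot: [0.995, -0.104, 0.0, -0.0]
force: [-0.0, -0.3, -0.6]
width: 0.203
grasp_force: 0.0
```

step_arm --series '[0,0,0,0,-1,0,0,0,0,-1,0,0,0,0,-1,0,0,0,0,-1]'

```text
t: 7.35
tcp_pos: [0.4407, 0.036, -0.0261]
tcp_rot: [0.995, -0.104, 0.0, -0.0]
force: [-1.4, -0.5, 5.1]
width: 0.14
grasp_force: 39.2
```

Gripped: 39 N, opening about 12 mm. Lifting.

step_arm --series '[0,0,-1,0,-1,0,0,-2,0,-1,0,0,-3,0,-1,0,0,-3,0,-1,0,0,-3,0,-1,0,0,0,-7,-1,0,0,0,-7,-1,0,0,0,0,-1]'

```text
t: 8.15
tcp_pos: [0.4406, 0.036, 0.0944]
tcp_rot: [1.0, 0.019, 0.0, -0.0]
force: [-0.5, -0.5, -0.9]
width: 0.142
grasp_force: 39.3
```

```bash
python3 -c "
from h import *
go((.628,-.080,.094),2)"
```

```text
t 8.15 tcp [0.4406 0.036  0.0944] yaw 2.13 z [ 9.e-04  1.e-04 -1.e+00] w 0.142 F [-0.5 -0.5 -0.9] g 39.25747990608215 q6 1.611844785097106
shift cm [18.3  12.29  0.05] twist 0.13
```

step_arm --series '[2.6,1.75,0,0,-1,2.6,1.75,0,0,-1,2.6,1.75,0,0,-1,2.6,1.75,0,0,-1,2.6,1.75,0,0,-1,2.6,1.75,0,0,-1,2.7,1.8,0,0,-1,0,0,0,0,-1]'

```text
t: 8.95
tcp_pos: [0.6309, -0.0824, 0.0937]
tcp_rot: [1.0, 0.015, 0.001, 0.0]
force: [0.8, 0.4, -0.4]
width: 0.142
grasp_force: 39.3
```

step_arm --series '[0,0,0,0,-1,0,0,1.5,0,-1,0,0,1,0,-1,0,0,0,0,-1]'

```text
t: 9.35
tcp_pos: [0.6254, -0.0797, 0.0662]
tcp_rot: [1.0, 0.018, -0.002, -0.0]
force: [-0.0, 0.8, -1.1]
width: 0.141
grasp_force: 39.3
```

```bash
python3 - <<'E'
from h import *
go((.628,-.080,.020),2)
im=snap('side','s3.png')[140:240,170:270]
s=status.state();p=s['tcp_pos'];print(p)
for d in(-.06,.06): print('bar end pred',px('side',p+[d,d*.035,.026+.007]))
im=cv2.resize(im[:,:,::-1],(600,600),interpolation=cv2.INTER_CUBIC);cv2.imwrite('pics/c6.png',im)
E
```

```text
t 9.35 tcp [ 0.6254 -0.0797  0.0662] yaw 2.03 z [-4.1e-03  6.0e-04 -1.0e+00] w 0.141 F [-0.   0.8 -1.1] g 39.2725270986557 q6 1.4062111974636373
shift cm [0.28 0.05 4.62] twist 0.03
[ 0.62622071 -0.07983139  0.0672298 ]
bar end pred [231.16644341 179.27769826]
bar end pred [185.10292781 173.81333697]
```

View pics/c6.png

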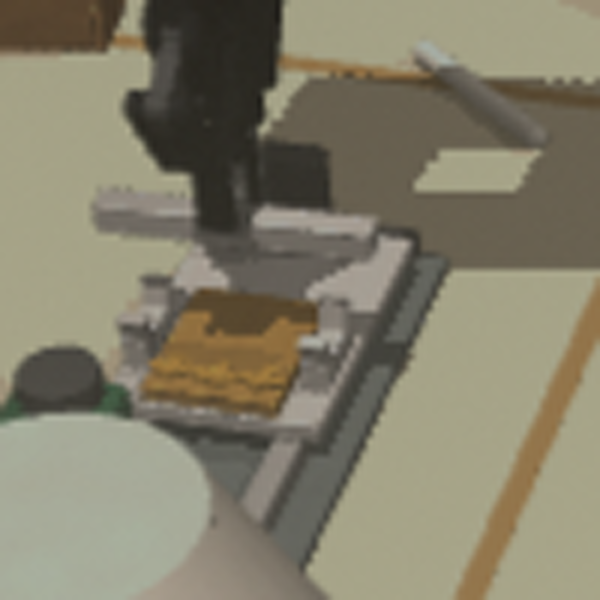

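The bar hangs level over the carriage. Its ends are at (186.3,175.8) and (232,178.7) against predicted (185.1,173.8) and (231.2,179.3), so its pose, including the z offset, is right within ~3 mm. The empty slots are at about (193,192) and (224,196). Lowering in stages.

step_arm --series '[0.1,0,1.5,0,-1,0,0,1.5,0,-1,0,0,0,0,-1,0,0,0,0,-1]'

```text
t: 9.8
tcp_pos: [0.6281, -0.0803, 0.0377]
tcp_rot: [1.0, 0.018, -0.001, -0.0]
force: [0.8, 0.4, -1.5]
width: 0.144
grasp_force: 39.3
```

```bash
python3 -c "
from h import *
go((.630,-.080,.020),2)"
```

```text
t 9.8 tcp [ 0.6281 -0.0803  0.0377] yaw 2.02 z [-1.6e-03  2.0e-04 -1.0e+00] w 0.144 F [ 0.8  0.4 -1.5] g 39.27449584007263 q6 1.405972606206682
shift cm [ 0.19 -0.02  1.77] twist 0.02
```

step_arm --series '[0.1,0,0.4,0,-1,0,0,0.4,0,-1,0,0,0.3,0,-1,0,0,0,0,-1]'

```text
t: 10.2
tcp_pos: [0.6295, -0.0803, 0.0272]
tcp_rot: [1.0, 0.018, -0.0, -0.0]
force: [-0.1, 0.4, -1.1]
width: 0.141
grasp_force: 39.3
```

step_arm --series '[0,0,0.3,0,-1,0,0,0,0,-1,0,0,0,0,-1]'

```text
t: 10.5
tcp_pos: [0.6298, -0.0802, 0.0246]
tcp_rot: [1.0, 0.018, 0.0, -0.0]
force: [-0.3, 1.8, 0.4]
width: 0.139
grasp_force: 39.3
```

step_arm --series '[0,0,0.2,0,-1,0,0,0,0,-1,0,0,0,0,-1]'

```text
t: 10.8
tcp_pos: [0.6298, -0.0803, 0.0226]
tcp_rot: [1.0, 0.018, 0.0, -0.0]
force: [1.0, 1.5, 0.9]
width: 0.144
grasp_force: 39.4
```

step_arm --series '[0,0,0.2,0,-1,0,0,0,0,-1,0,0,0,0,-1]'

```text
t: 11.1
tcp_pos: [0.6297, -0.0803, 0.0205]
tcp_rot: [1.0, 0.018, -0.0, -0.0]
force: [0.2, 1.7, -0.6]
width: 0.145
grasp_force: 39.4
```

A steady +1.6 N along y means the bar rubs the tail-side slot wall. I'll shift 2 mm towards the press and lower until it is supported.

step_arm --series '[0,-0.2,0,0,-1,0,0,0.1,0,-1,0,0,0,0,-1,0,0,0,0,-1]'

```text
t: 11.5
tcp_pos: [0.6297, -0.0783, 0.0199]
tcp_rot: [1.0, 0.018, 0.0, 0.0]
force: [-1.8, 1.3, 5.6]
width: 0.145
grasp_force: 39.9
```

step_arm --series '[0,0,0.15,0,-1,0,0,0,0,-1,0,0,0,0,-1]'

```text
t: 11.8
tcp_pos: [0.6298, -0.0784, 0.0198]
tcp_rot: [1.0, 0.018, 0.0, 0.0]
force: [-6.1, 2.1, 18.9]
width: 0.144
grasp_force: 41.4
```

Supported at the expected height of 0.020. I'll relieve the push, open halfway and rise.

step_arm --series '[0,0,-0.15,0,-1,0,0,0,0,-0.4,0,0,0,0,-0.2,0,0,0,0,0,0,0,0,0,0]'

```text
t: 12.3
tcp_pos: [0.6296, -0.0783, 0.0193]
tcp_rot: [1.0, 0.018, -0.0, -0.0]
force: [0.8, 0.2, 0.0]
width: 0.499
grasp_force: 0.0
```

step_arm --series '[0,0,-1,0,0,0,0,-2,0,0,0,0,-3,0,0,0,0,-3,0,0.5,0,0,-2,0,1,0,0,0,0,1]'

```text
t: 12.9
tcp_pos: [0.632, -0.0787, 0.1336]
tcp_rot: [1.0, 0.018, 0.003, 0.0]
force: [0.4, -0.3, -0.1]
width: 0.974
grasp_force: 0.0
```

```bash
python3 - <<'E'
from h import *
go((.632,-.165,.13),2)
im=snap('side','s4.png')[140:240,160:280]
im=cv2.resize(im[:,:,::-1],(720,600),interpolation=cv2.INTER_CUBIC);cv2.imwrite('pics/c7.png',im)
E
```

```text
t 12.9 tcp [ 0.632  -0.0787  0.1336] yaw 2.02 z [ 6.e-03 -8.e-04 -1.e+00] w 0.974 F [ 0.4 -0.3 -0.1] g 0.0 q6 1.4093261045319165
shift cm [-0.31  8.63  0.36] twist 0.02
```

View pics/c7.png

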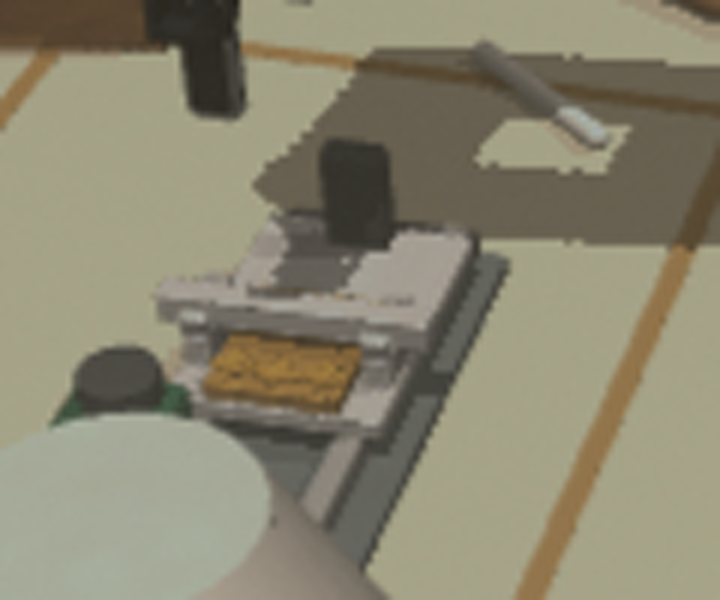

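The picture shows the bar across both supports, front posts just below its top edge at crop (193,320) and (375,340), handle top still at px (219,165), carriage not moved. Support came at exactly the slot-floor height (46 mm, not the 58 mm of the post tops), so the bar is seated. Next, the handle: (0.632, −0.165).

step_arm --series '[0,2.2,0,0,1,0,2.2,0,0,1,0,2.2,0,0,1,0,2,0,0,1,0,0,0,0,1,0,0,0,0,1]'

```text
t: 13.55
tcp_pos: [0.6322, -0.1644, 0.1288]
tcp_rot: [1.0, 0.017, -0.001, -0.0]
force: [0.5, -0.5, 0.5]
width: 0.997
grasp_force: 0.0
```

```bash
python3 -c "
from h import *
go((.632,-.165,.022),2)
im=cv2.imread('pics/s4.png')
# predicted seated bar corners in crop c7
for c in((.629,-.0795,.053),):
  for i in(-1,1):
    for k in(-1,1):
      print(i,k,((px('side',[c[0]+i*.06-.007*.035,c[1]+.007+i*.0021,c[2]+k*.007])-[160,140])*6).round())
"
```

```text
t 13.55 tcp [ 0.6322 -0.1644  0.1288] yaw 1.96 z [-1.2e-03  6.0e-04 -1.0e+00] w 0.997 F [ 0.5 -0.5  0.5] g 0.0 q6 1.2794404627391516
shift cm [-1.000e-02  6.000e-02  1.068e+01] twist -0.04
-1 -1 [425. 350.]
-1 1 [423. 323.]
1 -1 [155. 316.]
1 1 [151. 290.]
```

The predicted seated-bar corners match what I saw: right (425,350)/(423,323), left (155,316)/(151,290). Descending on the handle.

step_arm --series '[0,0,2.5,0,1,0,0,2.5,0,1,0,0,2.5,0,1,0,0,2,0,1,0,0,1.2,0,1,0,0,0,0,1,0,0,0,0,1]'

```text
t: 14.25
tcp_pos: [0.6331, -0.164, 0.023]
tcp_rot: [1.0, 0.018, 0.0, 0.0]
force: [-0.3, 0.3, -0.1]
width: 1.001
grasp_force: 0.0
```

step_arm --series '[0,0,0,0,0,0,0,0,0,-0.3,0,0,0,0,-0.5,0,0,0,0,-1,0,0,0,0,-1,0,0,0,0,-1,0,0,0,0,-1]'

```text
t: 14.95
tcp_pos: [0.6329, -0.1643, 0.023]
tcp_rot: [1.0, 0.017, 0.0, -0.0]
force: [-1.1, 0.5, 5.4]
width: 0.18
grasp_force: 40.6
```

```bash
python3 -c "
from h import *
go((.632,-.165,.022),2)
snap('side','s5.png')
"
```

```text
t 14.95 tcp [ 0.6329 -0.1643  0.023 ] yaw 2.0 z [ 4.e-04  1.e-04 -1.e+00] w 0.18 F [-1.1  0.5  5.4] g 40.62769889831543 q6 1.2793443577483736
shift cm [-0.09  0.06  0.1 ] twist -0.0
```

The handle is gripped (opening about 15 mm, 41 N). I estimate the ram axis at y≈0.09, giving ~0.14 m of travel, so I'll slide 6 cm first and check the side force.

step_arm --series '[0,-0.4,0,0,-1,0,-0.8,0,0,-1,0,-1,0,0,-1,0,-1,0,0,-1,0,-1,0,0,-1,0,-1,0,0,-1,0,-0.8,0,0,-1,0,0,0,0,-1]' --grip_force 60

```text
t: 15.8
tcp_pos: [0.6314, -0.103, 0.0231]
tcp_rot: [1.0, 0.018, 0.001, -0.0]
force: [0.3, 1.8, 5.1]
width: 0.172
grasp_force: 61.4
```

```bash
python3 - <<'E'
from h import *
go((.632,-.021,.023),2)
for z in(.138,.102): print(at('top',150+293/4,90+115/4,z))
# image check of shift: green/arm not viewed; measure handle & bar consistency
E
```

```text
t 15.8 tcp [ 0.6314 -0.103   0.0231] yaw 2.05 z [ 1.5e-03  5.0e-04 -1.0e+00] w 0.172 F [0.3 1.8 5.1] g 61.387953758239746 q6 1.369932805660927
shift cm [ 0.35 -8.19  0.01] twist 0.05
[0.62205739 0.06996457 0.138     ]
[0.63151149 0.07373603 0.102     ]
```

step_arm --series '[0,-0.6,0,0,-1,0,-0.9,0,0,-1,0,-0.9,0,0,-1,0,-0.9,0,0,-1,0,-0.6,0,0,-1,0,0,0,0,-1]'

```text
t: 16.4
tcp_pos: [0.6304, -0.0639, 0.0231]
tcp_rot: [1.0, 0.018, 0.001, -0.0]
force: [4.9, 2.0, 4.5]
width: 0.178
grasp_force: 61.4
```

step_arm --series '[0,-0.3,0,0,-1,0,-0.3,0,0,-1,0,0,0,0,-1]'

```text
t: 16.7
tcp_pos: [0.6303, -0.0585, 0.0231]
tcp_rot: [1.0, 0.018, 0.001, -0.0]
force: [5.0, 1.1, 4.5]
width: 0.177
grasp_force: 61.3
```

step_arm --series '[0,-0.3,0,0,-1,0,0,0,0,-1]'

```text
t: 16.9
tcp_pos: [0.6302, -0.0556, 0.023]
tcp_rot: [1.0, 0.018, 0.001, -0.0]
force: [5.5, 1.0, 5.3]
width: 0.172
grasp_force: 61.3
```

step_arm --series '[0,-0.3,0,0,-1,0,0,0,0,-1]'

```text
t: 17.1
tcp_pos: [0.6301, -0.0526, 0.023]
tcp_rot: [1.0, 0.018, 0.001, -0.0]
force: [5.6, 1.2, 4.2]
width: 0.173
grasp_force: 61.3
```

step_arm --series '[0,-0.2,0,0,-1,0,0,0,0,-1]'

```text
t: 17.3
tcp_pos: [0.6301, -0.0507, 0.0231]
tcp_rot: [1.0, 0.018, 0.001, -0.0]
force: [4.6, -0.7, 4.8]
width: 0.173
grasp_force: 61.3
```

step_arm --series '[0.05,-0.2,0,0,-1,0,0,0,0,-1]'

```text
t: 17.5
tcp_pos: [0.63, -0.0488, 0.023]
tcp_rot: [1.0, 0.018, 0.001, -0.0]
force: [3.3, 0.4, 6.3]
width: 0.173
grasp_force: 61.5
```

step_arm --series '[0,-0.2,0,0,-1,0,0,0,0,-1]'

```text
t: 17.7
tcp_pos: [0.63, -0.0468, 0.023]
tcp_rot: [1.0, 0.018, 0.001, -0.0]
force: [3.5, 0.2, 6.7]
width: 0.173
grasp_force: 61.5
```

step_arm --series '[0,-0.2,0,0,-1,0,0,0,0,-1]'

```text
t: 17.9
tcp_pos: [0.6299, -0.0448, 0.023]
tcp_rot: [1.0, 0.018, 0.001, -0.0]
force: [3.4, 0.2, 6.2]
width: 0.172
grasp_force: 61.5
```

step_arm --series '[0,-0.2,0,0,-1,0,0,0,0,-1]'

```text
t: 18.1
tcp_pos: [0.6299, -0.0428, 0.0231]
tcp_rot: [1.0, 0.018, 0.001, -0.0]
force: [4.1, 0.0, 6.1]
width: 0.172
grasp_force: 61.5
```

step_arm --series '[0,-0.2,0,0,-1,0,0,0,0,-1]'

```text
t: 18.3
tcp_pos: [0.6299, -0.0407, 0.023]
tcp_rot: [1.0, 0.018, 0.001, -0.0]
force: [3.5, -0.6, 6.0]
width: 0.173
grasp_force: 61.5
```

step_arm --series '[0,-0.2,0,0,-1,0,0,0,0,-1]'

```text
t: 18.5
tcp_pos: [0.6298, -0.0388, 0.023]
tcp_rot: [1.0, 0.018, 0.001, -0.0]
force: [4.0, 0.0, 6.2]
width: 0.172
grasp_force: 61.5
```

step_arm --series '[0,-0.2,0,0,-1,0,0,0,0,-1]'

```text
t: 18.7
tcp_pos: [0.6298, -0.0367, 0.0231]
tcp_rot: [1.0, 0.018, 0.001, -0.0]
force: [4.5, -0.6, 6.0]
width: 0.175
grasp_force: 61.4
```

step_arm --series '[0,-0.2,0,0,-1,0,0,0,0,-1]'

```text
t: 18.9
tcp_pos: [0.6297, -0.0355, 0.0231]
tcp_rot: [1.0, 0.018, 0.001, 0.0]
force: [4.1, -4.1, 5.4]
width: 0.174
grasp_force: 61.4
```

step_arm --series '[0,-0.2,0,0,-1,0,0,0,0,-1]'

```text
t: 19.1
tcp_pos: [0.6297, -0.0335, 0.023]
tcp_rot: [1.0, 0.018, 0.001, 0.0]
force: [3.8, -2.6, 6.3]
width: 0.179
grasp_force: 61.4
```

step_arm --series '[0,-0.2,0,0,-1,0,0,0,0,-1]'

```text
t: 19.3
tcp_pos: [0.6296, -0.0312, 0.0231]
tcp_rot: [1.0, 0.018, 0.001, 0.0]
force: [4.1, -2.3, 5.6]
width: 0.172
grasp_force: 61.4
```

step_arm --series '[0,-0.2,0,0,-1,0,0,0,0,-1]'

```text
t: 19.5
tcp_pos: [0.6295, -0.0285, 0.023]
tcp_rot: [1.0, 0.018, 0.001, -0.0]
force: [4.6, 2.8, 6.3]
width: 0.175
grasp_force: 61.4
```

The ridge began near y=−0.036, and the forward pull at −0.0285. Both put the notch middle at about −0.021. I'll advance in small steps.

step_arm --series '[0,-0.2,0,0,-1,0,0,0,0,-1]'

```text
t: 19.7
tcp_pos: [0.6295, -0.0262, 0.023]
tcp_rot: [1.0, 0.018, 0.001, -0.001]
force: [4.2, 4.6, 5.1]
width: 0.171
grasp_force: 61.4
```

step_arm --series '[0,-0.2,0,0,-1,0,0,0,0,-1]'

```text
t: 19.9
tcp_pos: [0.6295, -0.0244, 0.0231]
tcp_rot: [1.0, 0.018, 0.001, -0.0]
force: [5.3, 2.1, 5.9]
width: 0.176
grasp_force: 61.4
```

step_arm --series '[0,-0.1,0,0,-1,0,0,0,0,-1]'

```text
t: 20.1
tcp_pos: [0.6295, -0.0237, 0.023]
tcp_rot: [1.0, 0.018, 0.001, -0.0]
force: [4.1, 0.7, 5.9]
width: 0.171
grasp_force: 61.4
```

step_arm --series '[0,-0.1,0,0,-1,0,0,0,0,-1]'

```text
t: 20.3
tcp_pos: [0.6294, -0.0228, 0.023]
tcp_rot: [1.0, 0.018, 0.001, -0.0]
force: [4.6, -0.6, 5.3]
width: 0.179
grasp_force: 61.4
```

step_arm --series '[0,-0.1,0,0,-1,0,0,0,0,-1,0,0,0,0,-1]'

```text
t: 20.6
tcp_pos: [0.6294, -0.0219, 0.0231]
tcp_rot: [1.0, 0.018, 0.001, -0.0]
force: [5.3, -1.0, 5.3]
width: 0.172
grasp_force: 61.4
```

step_arm --series '[0,-0.1,0,0,-1,0,0,0,0,-1,0,0,0,0,-1]'

```text
t: 20.9
tcp_pos: [0.6294, -0.0209, 0.0231]
tcp_rot: [1.0, 0.018, 0.001, -0.0]
force: [5.4, 0.1, 5.7]
width: 0.175
grasp_force: 61.4
```

step_arm --series '[0,-0.1,0,0,-1,0,0,0,0,-1,0,0,0,0,-1]'

```text
t: 21.2
tcp_pos: [0.6294, -0.0201, 0.0231]
tcp_rot: [1.0, 0.018, 0.001, 0.0]
force: [5.2, -1.8, 4.3]
width: 0.172
grasp_force: 61.4
```

Resistance rises again at −0.0203, so the free play runs from about −0.0235 to −0.0205 with its middle at −0.022. I'll settle there.

step_arm --series '[0,0.15,0,0,-1,0,0,0,0,-1,0,0,0,0,-1,0,0,0,0,-1,0,0,0,0,-1,0,0,0,0,-1]'

```text
t: 21.8
tcp_pos: [0.6294, -0.0213, 0.023]
tcp_rot: [1.0, 0.018, 0.001, -0.0]
force: [5.0, 0.4, 5.8]
width: 0.171
grasp_force: 61.3
```

```bash
python3 - <<'E'
from h import *
go((.6294,-.022,.023),2)
# bar-in-slots check: brightness profile along the slide in the top view across the expected bar (y=.0635)
im=snap('top','t9.png').astype(float)
for dx in(-.056,-.03,.03,.056):
    print(dx,[int(im[int(round(q[1])),int(round(q[0]))].mean()) for q in (px('top',[.626+dx,.0635+dy,.060]) for dy in np.arange(-.02,.0201,.004))])
E
```

```text
t 21.8 tcp [ 0.6294 -0.0213  0.023 ] yaw 2.03 z [ 2.2e-03  3.0e-04 -1.0e+00] w 0.171 F [5.  0.4 5.8] g 61.34778141975403 q6 1.4987120264926548
shift cm [0.   0.07 0.  ] twist 0.03
-0.056 [104, 107, 102, 105, 108, 104, 108, 109, 107, 104, 109]
-0.03 [99, 101, 96, 100, 105, 105, 105, 104, 106, 106, 100]
0.03 [55, 48, 47, 37, 52, 149, 159, 98, 53, 45, 141]
0.056 [147, 122, 122, 129, 113, 86, 30, 32, 44, 118, 121]
```

```bash
python3 -c "
from h import *
print(workorder.sign_off())"
```

```text
the job is handed in; nothing more can be done
None
```

I handed the job in at 21.8 s: the bar is laid in both slots and the carriage stands on the notch, with the handle still gripped at 61 N. I didn't see the bar again after the slide, because the arm hid it from the top camera, and sign-off gave no verdict.

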